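Pack and seal the fork-cap kit

ROBOT

A 7-joint arm with a two-finger parallel gripper is mounted at the origin on the work surface. World frame = base frame: x ahead of the robot, y to its left, z up, the work surface at z = 0. Lengths are in m, angles in rad, forces in N, time in s.
With the tool pointing down it reaches from about 0.35 to 0.9 m from the base axis. Payload 19.9 kg.
Tool frame: the origin (TCP) lies between the finger pads; the fingertips stand 19 mm ahead of it and the grasp point (between the pads) is the TCP; z points along the fingers, y is the line along which they close (so a half turn about z gives the same grasp; the last joint's range is limited). The gripper opens to 94 mm and grips with 3 to 60 N. Pads are 16 mm wide; open, the fingers measure 119 mm over their backs; the gripper's body (75 mm by 177 mm) begins 78 mm behind the grasp point.
Start: joints at [-1.321, 0.417, -0.01, 1.614, 0.005, 1.111, -0.053], TCP at [0.18, 0.599, 0.224] pointing down, gripper open.
Joint ranges: [-2.81, 2.81], [-0.39, 2.02], [-1.27, 1.25], [0.06, 2.57], [-1.19, 4.33], [0.19, 2], [-2.82, 2.82]. Speed limits (rad/s): [1.89, 1.89, 2.39, 2.39, 3.01, 3.01, 3.01].

INTERFACE

Orientations are given as a 3x3 rotation matrix whose columns are the frame's x, y, z axes.
In Python, from rig import robot gives the robot as it stands. Calls block until the motion is done:
- robot.move_ptp(position, orientation): joint-space move of the TCP to a pose.
- robot.move_linear(position, velocity=0.15, frame=None, threshold=None): straight line of the TCP; frame=None keeps the orientation; velocity is the mean speed in m/s. With threshold (N) it stops when the force on the tool has changed by that much, and returns True; else False.
- robot.goto_joints(angles): joint-space move.
- robot.gripper_to(opening): finger opening in m; the grip force is fixed at half the most; returns when the fingers have stopped.
- robot.pause(seconds).
- robot.ik(position, orientation): joint angles nearest the present ones, or None.
- robot.get_state(): the state.
- robot.grab_frame(name): name is "scene" or "top" or "wrist"; returns the picture (384x512x3 uint8, red, green, blue); there is no depth.
- robot.camera_info(name): a dict with "fx", "fy", "cx", "cy" (pixels), "rvec" (rotation vector, rad) and "tvec" (3), from world to camera coordinates, as OpenCV has them. Camera axes: x right, y down, z forward; pixel columns grow to the right and rows downward; lengths in m; the calibration is good to about 2 mm. A picture is of the moment at which its call begins: read the wrist's pose just before it. camera_info takes no time and is no camera call; for the wrist camera it gives the pose at the moment of the call.
A pose or a line that the arm cannot do raises robot.PlanningError and nothing moves.
- robot.sign_off(): hands the job in; it is judged then, once.
The state is a dict: "time": time; "qpos": joint angles; "joint_vel": joint speeds; "effort": joint torques, N m; "ee_pos": TCP position; "tool_rot": TCP orientation; "force": force on the tool from outside, world axes, zero at the start; "moment": the same for the moment, N m; "opening": finger opening in m; "grasp_force": force on a finger pad.
Only numpy, scipy, OpenCV 4.12 (cv2) and the standard library are available. Lean on these libraries where they do the work, as an engineer would, in place of code of your own. Each camera call takes 0.05 s, during which the arm holds its last target. There are 200 camera calls.

TASK

Swing the clear hood of the spares cubby all the way down, move every fork cap from it into the grey kit box, and swing the hood fully shut again when you no longer need it open. When all caps are in, put the blue lid squarely on the box so that it seats flat on the rim all round, then snap the four orange lid clips down over it in opposite-corner order: one clip, then the one diagonally opposite, and only then the other two. Leave the other things on the bench where they are.

Things in the scene. Friction and masses are not known exactly. Their poses are not given: they have to be found in the camera images.
- cubby: Spares cubby: grey steel cabinet fixed on the bench, 125 deep (x) x 220 wide (y) x 90 high, open at top and front but for the clear hood. Origin: centre of its underside; x points to its back wall (the front looks along -x, roughly at the robot), z up. Inner floor at z = 30, walls 5 thick, front sill up to z = 42. Place and yaw vary.
- hood (a joint): Clear L-shaped hood of the cubby (front panel and top, 4 thick, red edges), hinged along the lower front edge, on a line along the cubby's y through (x, z) = (-62.5, 35) mm. rad: 0 = shut, 1.55 = fully down; may start ajar. Friction (2 to 3 N at the handle) keeps it where it is left. Open, its free edge stands 155 mm above the bench, 57 mm before the hinge line.
- hood_grip (a point): Middle of the hood's handle: red bar 10 mm in diameter, 70 long, along the cubby's y, 35 mm clear of the hood's top. Pinched from above, it turns between the fingers as the hood swings. At hood angle q it lies, from the hinge line, 100 cos q - 101 sin q along the cubby's x and 100 sin q + 101 cos q up (mm).
- box: The kit box: grey plastic open box, fixed on a black mat, outside 190 (its x) x 130 (its y) x 60 high, walls and floor 5 thick, four black clip brackets on its long sides reaching to 89 mm from its middle. Origin: centre of its underside, z up. Place and yaw vary.
- lid: Loose blue lid, plate 190 (x) x 130 (y) x 8 mm, below it a black plug 172 x 112 x 8 that enters the box mouth with 4 mm play, on top a black bar handle 60 (x) x 16 (y) x 28 high. 220 g. Origin: centre of the plug's underside, z up; plate z = 8 to 16, handle 16 to 44. Seated, its origin is 52 above the box's origin. Either way round fits.
- clip_a (a joint): Orange lid clip A, a flap 24 wide x 38 long x 5 mm, hinged along the box's x at (-60, +72, 70) mm in the box's frame. A is diagonally opposite C, B opposite D. rad: 0 = open, upright and leaning 13 degrees outward; 1.8 = shut, flat inward, 1 mm above the seated lid. Over-centre spring (2 N at the tip to start it): pushed inward past 0.9 it snaps shut and stays; before, it springs open.
- clip_a_tip (a point): Point at the free end of clip A, 36 mm from its hinge line, mid-width; axes as the clip.
- clip_b (a joint): Orange lid clip B, a flap 24 wide x 38 long x 5 mm, hinged along the box's x at (+60, +72, 70) mm in the box's frame. A is diagonally opposite C, B opposite D. rad: 0 = open, upright and leaning 13 degrees outward; 1.8 = shut, flat inward, 1 mm above the seated lid. Over-centre spring (2 N at the tip to start it): pushed inward past 0.9 it snaps shut and stays; before, it springs open.
- clip_b_tip (a point): Point at the free end of clip B, 36 mm from its hinge line, mid-width; axes as the clip.
- clip_c (a joint): Orange lid clip C, a flap 24 wide x 38 long x 5 mm, hinged along the box's x at (+60, -72, 70) mm in the box's frame. A is diagonally opposite C, B opposite D. rad: 0 = open, upright and leaning 13 degrees outward; 1.8 = shut, flat inward, 1 mm above the seated lid. Over-centre spring (2 N at the tip to start it): pushed inward past 0.9 it snaps shut and stays; before, it springs open.
- clip_c_tip (a point): Point at the free end of clip C, 36 mm from its hinge line, mid-width; axes as the clip.
- clip_d (a joint): Orange lid clip D, a flap 24 wide x 38 long x 5 mm, hinged along the box's x at (-60, -72, 70) mm in the box's frame. A is diagonally opposite C, B opposite D. rad: 0 = open, upright and leaning 13 degrees outward; 1.8 = shut, flat inward, 1 mm above the seated lid. Over-centre spring (2 N at the tip to start it): pushed inward past 0.9 it snaps shut and stays; before, it springs open.
- clip_d_tip (a point): Point at the free end of clip D, 36 mm from its hinge line, mid-width; axes as the clip.
- cap_steel: Fork cap, bare steel with a dark boss: hexagonal prism 28 mm across flats and 26 high with a round boss 18 mm in diameter and 6 high on top, 80 g. Origin on its axis, 16 mm above its underside; z along the axis towards the boss; corners lie at 0, 60, 120.. degrees from its x, so flats face 30, 90, 150.. degrees. Starts upright in the cubby; may be absent (None from the start).
- cap_brass: Fork cap, brass: hexagonal prism 28 mm across flats and 26 high with a round boss 18 mm in diameter and 6 high on top, 80 g. Origin on its axis, 16 mm above its underside; z along the axis towards the boss; corners lie at 0, 60, 120.. degrees from its x, so flats face 30, 90, 150.. degrees. Starts upright in the cubby; may be absent (None from the start).
- cap_blue: Fork cap, blue with a silver boss: hexagonal prism 28 mm across flats and 26 high with a round boss 18 mm in diameter and 6 high on top, 80 g. Origin on its axis, 16 mm above its underside; z along the axis towards the boss; corners lie at 0, 60, 120.. degrees from its x, so flats face 30, 90, 150.. degrees. Starts upright in the cubby; may be absent (None from the start).
- cap_red: Fork cap, red with a silver boss: hexagonal prism 28 mm across flats and 26 high with a round boss 18 mm in diameter and 6 high on top, 80 g. Origin on its axis, 16 mm above its underside; z along the axis towards the boss; corners lie at 0, 60, 120.. degrees from its x, so flats face 30, 90, 150.. degrees. Starts upright in the cubby; may be absent (None from the start).
- bottle: Brown glass bottle, 62 diameter, 210 high; bystander. Origin at its underside.
- mug: White mug, 80 diameter, 90 high; bystander. Origin at its underside.
- screwdriver: Yellow screwdriver lying down; bystander. Origin at its underside.
- pliers: Red-handled pliers lying down, 140 long; bystander. Origin at its underside.
- tape: Yellow ring of tape, 90 diameter, 24 high; bystander. Origin at its underside.
- screwjar: Glass screw jar, 60 diameter, 60 high; bystander. Origin at its underside.
There are look-alikes about, which are no part of the job. Several things have the shape of the lid; the one meant has the colours described above.

How it is judged:
By the outcome, as a careful person would: the job done as asked, in the order asked, and still so for the second after the job is handed in, with the robot touching nothing.
Of cap_steel, cap_brass, cap_blue, cap_red only 3 to 4 are there at a start; the rules pass over those that are not, and their reading is None.
At some moment in a run one of cap_steel, cap_brass, cap_blue, cap_red may be knocked a few centimetres aside while the robot is not near it.
Once in a run the grip may slacken for a moment while it holds something.
It also fails if it takes over 210 s, if anything falls off the work surface, if the arm or the gripper's body presses on something with over 40 N, if the wrist force passes 120 N, or if a joint passes its speed limit or range.

## Working session

There is one attempt and no reset: what is moved stays moved. The work goes in short steps, each a Python script; the robot and the scene stay as the last script left them, time stands still between calls to the robot, and variables do not carry over. Pictures are saved under pics/ and viewed, at most 14 in all, crops included, and the job is handed in when it is done.

```bash
ls; mkdir -p pics; python3 - <<'E'
from rig import robot
import cv2
for n in ("top","scene"):
    im=robot.grab_frame(n); cv2.imwrite(f"pics/{n}0.png",cv2.resize(im[:,:,::-1],(800,600),interpolation=cv2.INTER_CUBIC))
    print(n,robot.camera_info(n))
print(robot.camera_info("wrist"),robot.get_state())
E
```

```text
pics
top {'fx': 408.29102525799766, 'fy': 408.29102525799766, 'cx': 253.1525385303768, 'cy': 190.11889269925192, 'rvec': array([ 2.10772094, -2.10983163,  0.23694823]), 'tvec': array([-0.01190264,  0.50217851,  1.09550078])}
scene {'fx': 396.0650569987783, 'fy': 396.0650569987783, 'cx': 261.2476101351826, 'cy': 189.86680074493384, 'rvec': array([ 1.74299493,  1.54845688, -0.75834337]), 'tvec': array([-0.06334408, -0.1913596 ,  1.4261326 ])}
{'fx': 318.1079297712851, 'fy': 318.1079297712851, 'cx': 254.67422681719154, 'cy': 188.8488111184711, 'rvec': array([-2.32366685, -1.72820575, -0.25141685]), 'tvec': array([-0.62410833, -0.03020102,  0.39338334])} {'time': 0.1, 'qpos': array([-1.32050692,  0.41791518, -0.0103009 ,  1.61408026,  0.00469613,
        1.1106976 , -0.05301753]), 'joint_vel': array([ 0.00038896, -0.00289701, -0.0003178 , -0.00323566, -0.0014712 ,
        0.00147305,  0.00031418]), 'effort': array([ 1.32999248e-03, -8.52594137e+01,  6.40147682e-01, -4.26701546e+01,
       -4.89151035e-02,  1.66067330e-02,  1.05402241e-04]), 'ee_pos': array([0.17971288, 0.59828849, 0.22390145]), 'tool_rot': array([[-9.57726833e-01,  2.87679093e-01, -2.30392648e-04],
       [ 2.87679174e-01,  9.57726259e-01, -1.05172467e-03],
       [-8.19061117e-05, -1.07354411e-03, -9.99999420e-01]]), 'force': array([-0.18493115, -0.06970411, -0.3203492 ]), 'moment': array([ 0.09664564,  0.01764309, -0.0020742 ]), 'grasp_force': 0.0, 'opening': 0.09387842035415218}
```

View pics/top0.png

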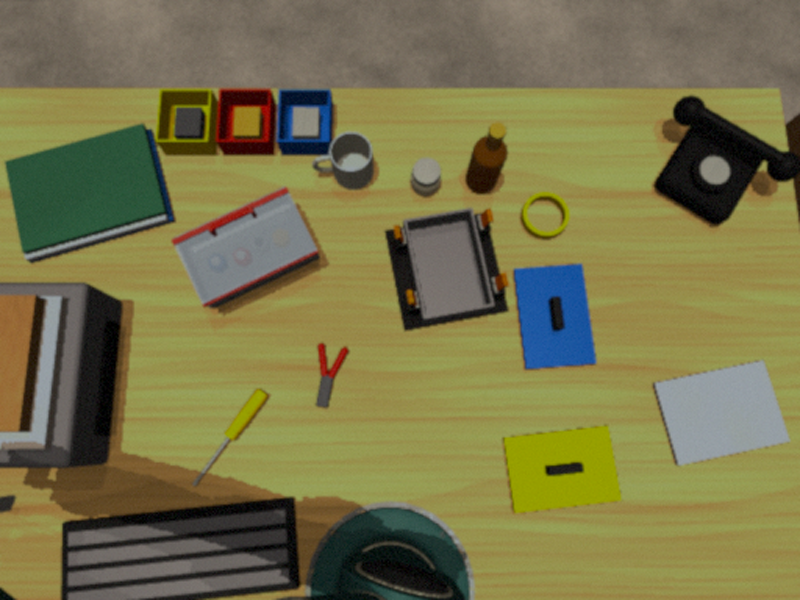

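View pics/scene0.png

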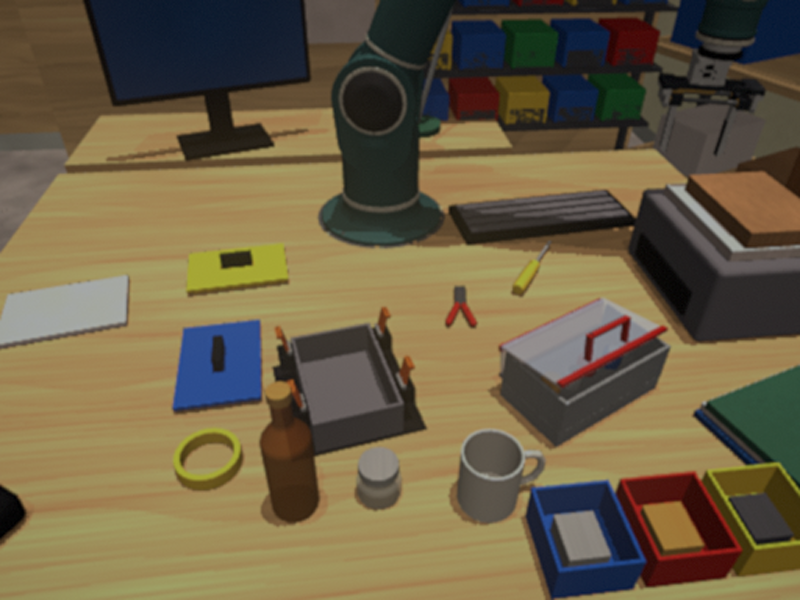

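Top view (800x600): the arm base is at the bottom, +x is up and +y is left. The cubby is at (247,250) with the hood shut and about four caps visible through it. The box is at (448,265).

Lid look-alikes are blue with a black bar (555,315), yellow (562,468), a white sheet (720,412) and a green book (90,190). I choose the blue one. Next, close crops.

```bash
cat > h.py <<'E'
from rig import robot
import numpy as np, cv2
def cam(n):
    c=robot.camera_info(n); R=cv2.Rodrigues(c["rvec"])[0]
    return np.array([[c["fx"],0,c["cx"]],[0,c["fy"],c["cy"]],[0,0,1]]),R,c["tvec"],c["rvec"]
def pix2w(C,uv,z):
    K,R,t,_=C; d=R.T@np.linalg.inv(K)@np.array([uv[0],uv[1],1.]); o=-R.T@t
    return o+d*(z-o[2])/d[2]
def w2pix(C,P): 
    return cv2.projectPoints(np.atleast_2d(np.float64(P)),C[3],C[2],C[0],None)[0][:,0]
def down(yaw):  # tool y axis (closing line) at world angle yaw
    y=np.array([np.cos(yaw),np.sin(yaw),0]); z=np.array([0,0,-1.]); return np.c_[np.cross(y,z),y,z]
def crop(im,u0,v0,u1,v1,s,name):
    cv2.imwrite(name,cv2.resize(im[v0:v1,u0:u1,::-1],None,fx=s,fy=s,interpolation=cv2.INTER_CUBIC))
E
python3 - <<'E'
from h import *
im=robot.grab_frame("top"); C=cam("top")
crop(im,240,125,390,237,5.33,"pics/boxlid.png")
crop(im,105,115,215,200,7,"pics/cub.png")
for n,uv,z in [("box",(448,262),.06),("lid",(555,316),.016),("cub",(247,250),.09)]: print(n,pix2w(C,np.array(uv)/1.5625,z))
E
```

```text
box [ 0.56632464 -0.10785637  0.06      ]
lid [ 0.47468509 -0.30860438  0.016     ]
cub [0.58001224 0.25117648 0.09      ]
```

View pics/boxlid.png

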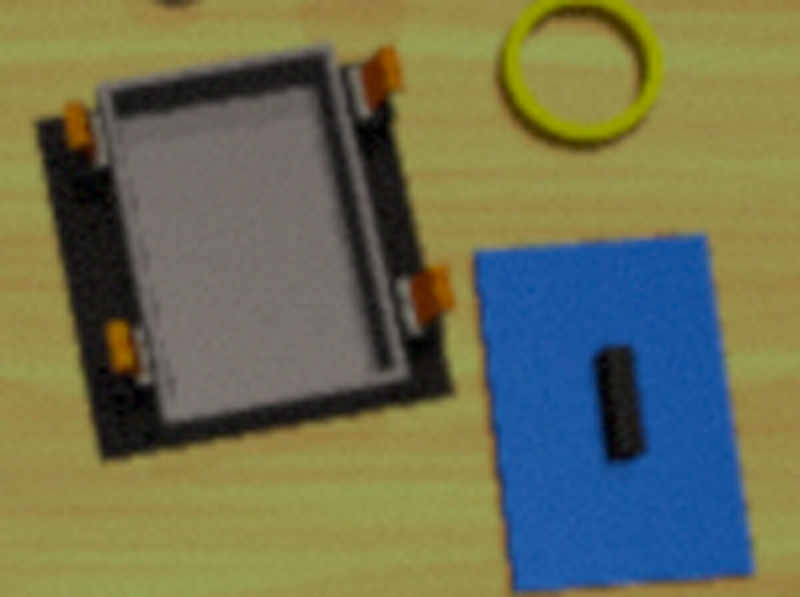

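View pics/cub.png

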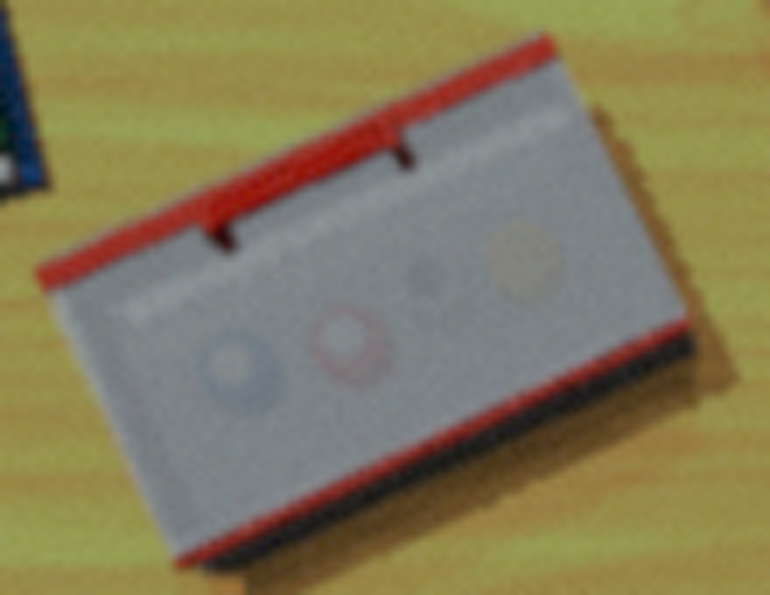

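Chosen lid confirmed: blue plate with a black bar handle, crop corners (475,253), (706,236), (752,573), (513,590). Box rim corners in the crop are about (98,88), (332,47), (407,378), (162,422). All four caps show through the hood: blue (240,370), red (348,345), steel (430,280), brass (525,260). The handle ends are at (205,215) and (395,130). Next I convert these to world positions.

```bash
python3 - <<'E'
from h import *
C=cam("top"); np.set_printoptions(precision=4,suppress=True); print("cam",-C[1].T@C[2])
def show(n,pts,o,s,z):
    P=np.array([pix2w(C,np.array(o)+np.array(p)/s,z) for p in pts])[:,:2]
    c=P.mean(0); e=np.roll(P,-1,0)-P
    print(n,"c",c,"len",np.linalg.norm(e,axis=1),"ang",np.degrees(np.arctan2(e[:,1],e[:,0])))
show("box",[(98,88),(332,47),(407,378),(162,422)],(240,125),5.33,.06)
show("lid",[(475,253),(706,236),(752,573),(513,590)],(240,125),5.33,.016)
show("lidhandle",[(597,349),(632,347),(645,455),(608,460)],(240,125),5.33,.044)
show("handle",[(205,215),(395,130)],(105,115),7,.136)
show("backedge",[(40,280),(550,45)],(105,115),7,.096)
show("front35",[(180,565),(690,320)],(105,115),7,.035)
show("front96",[(180,565),(690,320)],(105,115),7,.096)
E
```

```text
cam [ 0.2533 -0.0057  1.1782]
box c [ 0.5645 -0.1081] len [0.1294 0.1868 0.1311 0.1864] ang [ -79.5458 -169.41    100.2916   10.0808]
lid c [ 0.4756 -0.3072] len [0.1289 0.1874 0.1289 0.1867] ang [ -85.6727 -176.1642   93.9911    3.847 ]
lidhandle c [ 0.4743 -0.305 ] len [0.0188 0.0586 0.0199 0.0601] ang [ -86.6876 -176.5586   97.6856    2.453 ]
handle c [0.6232 0.2704] len [0.0788 0.0788] ang [-64.1464 115.8536]
backedge c [0.642  0.2823] len [0.2209 0.2209] ang [-63.4342 116.5658]
front35 c [0.5424 0.2344] len [0.2301 0.2301] ang [-63.1297 116.8703]
front96 c [0.5269 0.2216] len [0.2178 0.2178] ang [-63.1297 116.8703]
```

```bash
cat >> h.py <<'E'
CUB=[.587,.253,np.radians(26.7)]; 
def frame(pose,p):
    x,y,a=pose; c,s=np.cos(a),np.sin(a); return np.array([x+c*p[0]-s*p[1],y+s*p[0]+c*p[1],p[2]])
def ptp(p,yaw):
    "pick the half turn whose joint 7 stays nearest 0"
    best=None
    for k in (0,np.pi):
        q=robot.ik(p,down(yaw+k))
        if q is not None and (best is None or abs(q[6])<abs(best[0])): best=(q[6],yaw+k)
    robot.move_ptp(p,down(best[1])); return best[1]
E
python3 - <<'E'
from h import *
np.set_printoptions(precision=4,suppress=True)
p=frame(CUB,(.01,0,.33))
ptp(p,CUB[2]); s=robot.get_state(); C=cam("wrist"); im=robot.grab_frame("wrist")
print(s["ee_pos"],s["qpos"],"cam",-C[1].T@C[2],C[1][2])
crop(im,0,0,512,384,1.56,"pics/w1.png")
for n,p in [("h1",(.0375,.035,.136)),("h2",(.0375,-.035,.136)),("fl",(-.0625,.11,.09)),("fr",(-.0625,-.11,.09)),("bl",(.0625,.11,.09)),("br",(.0625,-.11,.09))]: print(n,w2pix(C,frame(CUB,p))*1.56)
E
```

```text
[0.5953 0.2589 0.3297] [-0.7239  0.4076  0.3766  1.4229 -0.1507  1.3399  0.1275] cam [0.5574 0.3337 0.4901] [ 0.1294 -0.2563 -0.9579]
h1 [[436.1295 219.7081]]
h2 [[433.8609 312.772 ]]
fl [[302.0673 111.7184]]
fr [[315.2798 376.0828]]
bl [[466.9859 112.0561]]
br [[456.4838 376.3426]]
```

View pics/w1.png

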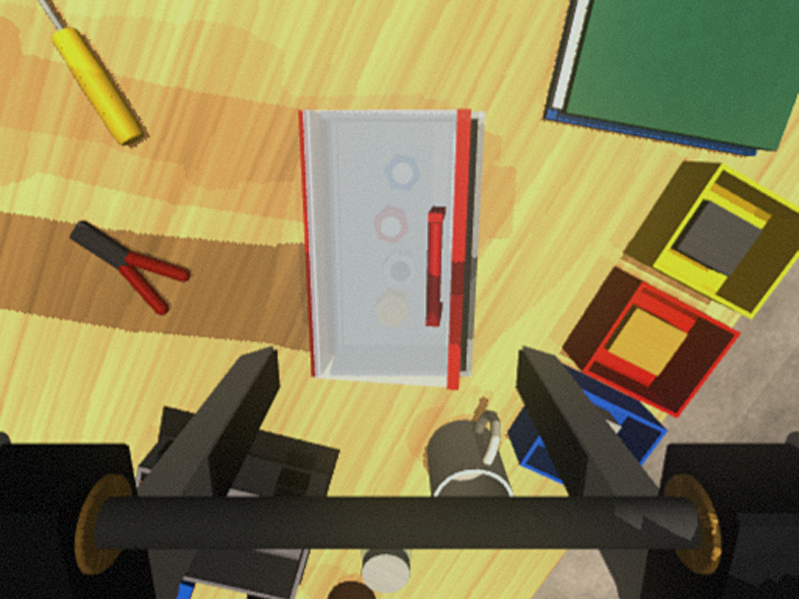

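The wrist view shows the hood slightly ajar: there is a dark gap behind the red back edge at (470,240). The handle bar runs from (437,213) to (433,320). I fit the cubby pose and hood angle from both views.

```bash
python3 - <<'E'
from h import *
from scipy.optimize import least_squares
np.set_printoptions(precision=4,suppress=True)
T=cam("top"); W=cam("wrist")
def hd(q,a,b): return (-.0625+a*np.cos(q)-b*np.sin(q), .035+a*np.sin(q)+b*np.cos(q))
def pts(v):
    q=v[3]; h=hd(q,.1,.101); e=hd(q,.119,.0595)
    f=lambda x,y,z: frame(v[:3],(x,y,z))
    return (W,f(h[0],0,h[1]),(435,266)),(T,f(h[0],0,h[1]),(300,172)),(W,f(.0625,.11,.09),(484,112)),(W,f(.0625,-.11,.09),(470,375)),\
     (W,f(e[0],.11,e[1]),(471,110)),(W,f(e[0],-.11,e[1]),(459,389)),(T,f(e[0],.11,e[1]),(37,265)),(T,f(e[0],-.11,e[1]),(543,35))
def res(v):
    r=[]
    for C,P,uv in pts(v):
        uv=np.array(uv)/1.56 if C is W else np.array((105,115))+np.array(uv)/7
        r.append(w2pix(C,P)[0]-uv)
    return np.ravel(r)
s=least_squares(res,[*CUB,.1],loss="soft_l1"); print(s.x,np.degrees(s.x[2])); print(s.fun.reshape(-1,2))
E
```

```text
[0.5984 0.2593 0.4609 0.1234] 26.408000362838436
[[ 0.6103  2.9598]
 [-0.9886 -0.3614]
 [ 0.5953 -0.2406]
 [ 0.3957  0.6391]
 [-0.899  -0.1464]
 [-1.2974 -2.1308]
 [-0.4592  0.6878]
 [ 0.7222 -0.0463]]
```

```bash
sed -i 's/^CUB=.*/CUB=[.5984,.2593,.4609]/' h.py; cat >> h.py <<'E'
def grip(q,lift=0): 
    return frame(CUB,(-.0625+.1*np.cos(q)-.101*np.sin(q),0,.035+.1*np.sin(q)+.101*np.cos(q)+lift))
def st(*a):
    s=robot.get_state(); print(*a,"t%.1f"%s["time"],"p",s["ee_pos"].round(4),"F",s["force"].round(1),"op %.4f"%s["opening"],"gf %.1f"%s["grasp_force"]); return s
E
python3 - <<'E'
from h import *
robot.gripper_to(.05)
ptp(grip(.123,.06),CUB[2])
print(robot.move_linear(grip(.123),.1,threshold=15)); st()
robot.gripper_to(0); s=st("grip")
if .006<s["opening"]<.016:
    for q in np.linspace(.123,.6,5)[1:]:
        robot.move_linear(grip(q),.08); st(q)
E
```

```text
False
t4.3 p [0.6205 0.2702 0.1482] F [-0.6  0.5  0.5] op 0.0499 gf 0.0
grip t5.0 p [0.62   0.27   0.1473] F [-2.9 -1.  -1.5] op 0.0091 gf 30.0
0.24225 t5.4 p [0.6075 0.2638 0.1572] F [-1.8 -2.2 -1.3] op 0.0088 gf 30.0
0.3615 t5.8 p [0.5945 0.2573 0.1652] F [-0.1 -0.4  1.7] op 0.0089 gf 30.0
0.48075 t6.1 p [0.5804 0.2504 0.1712] F [ 0.3 -0.5  5. ] op 0.0099 gf 3.0
0.6 t6.5 p [0.5651 0.2429 0.1747] F [-0.8  0.5  3.2] op 0.0092 gf 30.0
```

```bash
python3 - <<'E'
from h import *
for q in np.linspace(.6,1.56,9)[1:]:
    robot.move_linear(grip(q),.08); s=st(round(q,2))
    if np.linalg.norm(s["force"])>40: print("stop");break
else:
    robot.gripper_to(.028); st("open")
    robot.move_linear(grip(1.56,.15),.15)
    p=frame(CUB,(.02,0,.36)); ptp(p,CUB[2])
    s=robot.get_state(); C=cam("wrist"); im=robot.grab_frame("wrist"); np.save("w2.npy",np.r_[s["qpos"]])
    cv2.imwrite("pics/w2raw.png",im[:,:,::-1]); crop(im,0,0,512,384,1.56,"pics/w2.png")
    print(w2pix(C,[frame(CUB,(x,y,.09)) for x in (-.0625,.0625) for y in (-.11,.11)])*1.56)
    import pickle; pickle.dump(C,open("w2.pkl","wb"))
E
```

```text
0.72 t6.8 p [0.5501 0.2355 0.1769] F [-1.3  1.3  5. ] op 0.0092 gf 30.0
0.84 t7.2 p [0.5347 0.2279 0.1768] F [-3.   1.9  4.2] op 0.0090 gf 30.0
0.96 t7.6 p [0.5194 0.2202 0.1747] F [-2.6  2.5  1.9] op 0.0092 gf 30.0
1.08 t7.9 p [0.5046 0.2127 0.1705] F [-1.2  2.4 -3.8] op 0.0090 gf 30.0
1.2 t8.3 p [0.4904 0.2057 0.1646] F [ 0.   2.3 -4.8] op 0.0094 gf 30.0
1.32 t8.7 p [0.4769 0.1989 0.1569] F [-0.5  2.3 -3.4] op 0.0091 gf 30.0
1.44 t9.0 p [0.4645 0.1927 0.1473] F [ 1.6  2.  -4.3] op 0.0087 gf 30.0
1.56 t9.4 p [0.4538 0.1874 0.1365] F [ 4.4  3.3 -3.1] op 0.0091 gf 30.0
open t9.9 p [0.4529 0.187  0.1361] F [ 0.1 -0.7  1.2] op 0.0280 gf 0.0
[[311.0684312  360.37504304]
 [297.27917291 111.73578023]
 [443.89248278 360.31642842]
 [450.9321611  111.56098911]]
```

View pics/w2.png

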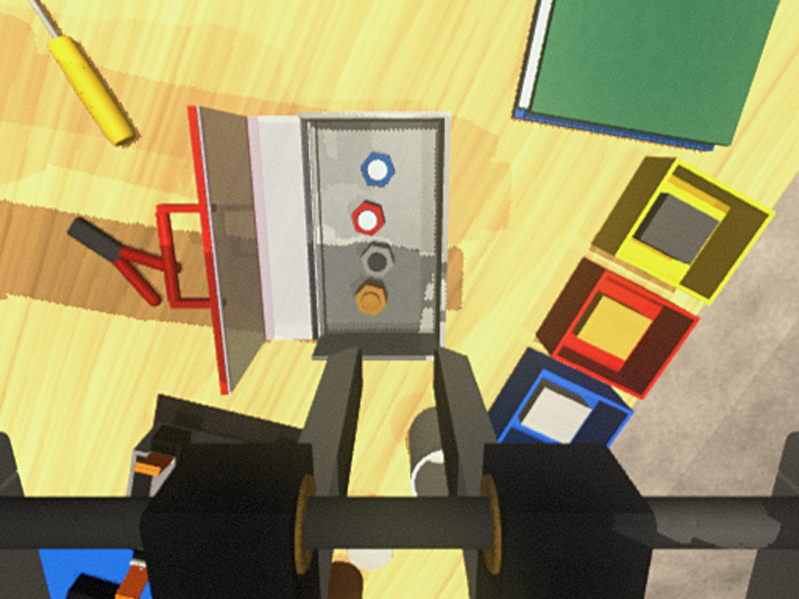

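The hood is fully down and the cubby corners match the prediction. The caps are blue (378,169), red (368,218), steel (377,261) and brass (371,298). I enlarge the view to read hex orientations.

```bash
python3 - <<'E'
import cv2
im=cv2.imread("pics/w2raw.png")
cv2.imwrite("pics/w2c.png",cv2.resize(im[92:212,200:290],None,fx=5,fy=5,interpolation=cv2.INTER_CUBIC))
E
```

```text
(no output)
```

View pics/w2c.png

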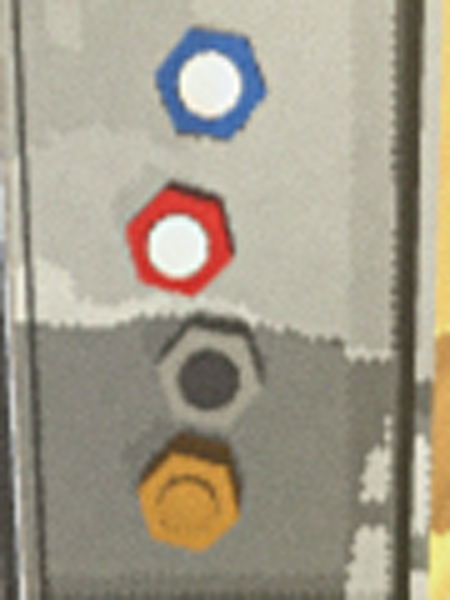

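```bash
cat > caps.py <<'E'
from h import *
from scipy.optimize import least_squares
def fit(C,pts,z=.056):
    P=np.array([pix2w(C,p,z)[:2] for p in pts])
    def res(v):
        a=np.arctan2(P[:,1]-v[1],P[:,0]-v[0])-v[2]; k=np.round(a/(np.pi/3))*np.pi/3+v[2]
        return (P-v[:2]-.01617*np.c_[np.cos(k),np.sin(k)]).ravel()
    s=min((least_squares(res,[*P.mean(0),a]) for a in np.linspace(0,1,7)),key=lambda s:s.cost)
    return s.x, np.sqrt(np.mean(s.fun**2))*1e3*1.41
def options(name,caps,op=.044):
    "flat directions (closing yaw) with clearance of fingers to other caps/walls and of body to hood, mm"
    x,y,a=caps[name]; x0,y0,c0=CUB; out=[]
    for k in range(3):
        th=a+np.pi/6+k*np.pi/3; u=np.array([np.cos(th),np.sin(th)]); n=np.array([-u[1],u[0]])
        g=[(u*d*sg+n*w) for sg in(1,-1) for d in np.linspace(op/2,op/2+.0125,4) for w in np.linspace(-.008,.008,5)]
        g=np.array(g)+[x,y]
        gap=min([np.min(np.linalg.norm(g-np.array(v[:2]),axis=1))-.0158 for m,v in caps.items() if m!=name]+[1])
        R=np.array([[np.cos(c0),np.sin(c0)],[-np.sin(c0),np.cos(c0)]]); l=(g-[x0,y0])@R.T
        wall=min((.0575-np.abs(l[:,0])).min(),(.105-np.abs(l[:,1])).min())
        r=th-c0; ext=.0885*abs(np.cos(r))+.0375*abs(np.sin(r)); lx=(R@[x-x0,y-y0])[0]
        out.append((th,gap*1e3,wall*1e3,(lx-ext+.115)*1e3))
    return out
E
python3 - <<'E'
from caps import *; import pickle,json
C=pickle.load(open("w2.pkl","rb"))
K={"blue":[(195,30),(252,40),(265,88),(230,138),(175,128),(157,80)],
"red":[(228,203),(233,248),(190,296),(140,280),(127,232),(172,190)],
"steel":[(190,333),(245,337),(264,380),(238,425),(178,424),(160,377)],
"brass":[(236,466),(240,512),(200,550),(147,530),(138,485),(175,455)]}
B={"blue":(211,84),"red":(178,245),"steel":(208,379),"brass":(189,500)}
f=lambda p:(200+(p[0]+.5)/5-.5,92+(p[1]+.5)/5-.5)
caps={}
for n in K:
    v,e=fit(C,[f(p) for p in K[n]]); b=pix2w(C,f(B[n]),.062)
    print(n,v.round(4),"rms mm %.1f"%e,"boss",b.round(4)); caps[n]=[*( (v[:2]+b[:2])/2 ),v[2]]
json.dump(caps,open("caps.json","w"))
for n in caps:
    for o in options(n,caps): print(n,np.degrees(o[0]-CUB[2]).round(),np.round(o,2))
print(w2pix(cam("top"),[[*v[:2],.062] for v in caps.values()]))
E
```

```text
blue [0.5712 0.3162 0.292 ] rms mm 1.3 boss [0.5709 0.3165 0.062 ]
red [0.5825 0.2722 0.1722] rms mm 1.8 boss [0.5819 0.2718 0.062 ]
steel [0.6083 0.2392 0.3856] rms mm 1.0 boss [0.6067 0.2401 0.062 ]
brass [0.6183 0.2022 1.1814] rms mm 1.4 boss [0.6177 0.204  0.062 ]
blue 20.0 [ 0.82 14.72 21.48 19.88]
blue 80.0 [ 1.86 -4.49  6.41 64.05]
blue 140.0 [ 2.91 16.81 13.58 23.84]
red 13.0 [ 0.7  17.42 13.22 11.34]
red 73.0 [ 1.74 -4.7  31.14 44.98]
red 133.0 [ 2.79 -2.15 19.1  18.04]
steel 26.0 [ 0.91  6.95 22.36 18.41]
steel 86.0 [  1.96 -12.47  46.34  70.36]
steel 146.0 [ 3.    4.76 23.91 20.18]
brass 71.0 [  1.71 -12.32  10.71  43.63]
brass 131.0 [ 2.75  6.11 14.75 20.97]
brass 191.0 [ 3.8  12.68 14.65 13.42]
[[137.08711963 165.87768314]
 [152.96015784 162.10550213]
 [164.76408384 153.57959734]
 [177.73509994 150.07173129]]
```

```bash
cat > pick.py <<'E'
from caps import *; import json,pickle,sys
BOX=[.5645,-.1081,np.radians(10.35)]
C2=pickle.load(open("w2.pkl","rb")); ref=cv2.imread("pics/w2raw.png"); Q=np.load("w2.npy")
def look(caps):
    robot.goto_joints(Q); im=robot.grab_frame("wrist")[:,:,::-1].copy(); cv2.imwrite("pics/last.png",im)
    for n,v in caps.items():
        u=w2pix(C2,[v[0],v[1],.058])[0]; i,j=np.round(u).astype(int)
        t=ref[j-12:j+13,i-12:i+13]; r=cv2.matchTemplate(im[j-45:j+46,i-40:i+41],t,cv2.TM_CCOEFF_NORMED)
        _,s,_,m=cv2.minMaxLoc(r); print("look",n,"shift px",m[0]-28,m[1]-33,"score %.2f"%s)
        if s<.7 or abs(m[0]-28)+abs(m[1]-33)>1: return False
    return True
def pick(n,caps,k,spot):
    th=options(n,caps)[k][0]; x,y,_=caps[n]
    robot.gripper_to(.044); th=ptp([x,y,.17],th)
    if robot.move_linear([x,y,.052],.12,threshold=15): st("touched"); robot.move_linear([x,y,.2]); return False
    robot.gripper_to(0); s=st(n,"gripped")
    if s["opening"]<.02: robot.gripper_to(.044); robot.move_linear([x,y,.2]); return False
    robot.move_linear([x,y,.2],.15); s=st("lifted")
    if s["opening"]<.02: return False
    p=frame(BOX,(*spot,.17)); ptp(p,BOX[2]); robot.move_linear(frame(BOX,(*spot,.032)),.15,threshold=20); s=st("placing")
    robot.gripper_to(.04); robot.move_linear(p,.2); return s["opening"]>.02
E
python3 - <<'E'
from pick import *
T=cam("top"); b=pix2w(T,np.array((482,180))/1.5625,0); d=b[:2]-BOX[:2]; c,s=np.cos(BOX[2]),np.sin(BOX[2]); print("bottle in box frame",c*d[0]+s*d[1],-s*d[0]+c*d[1])
caps=json.load(open("caps.json"))
if look(caps): print(pick("brass",caps,2,(-.048,-.028)))
E
```

```text
bottle in box frame 0.16979326753314763 -0.10788971222594959
look blue shift px 0 0 score 0.98
look red shift px 0 0 score 0.98
look steel shift px 0 0 score 0.96
look brass shift px 0 0 score 0.98
brass gripped t15.4 p [0.6182 0.2028 0.0521] F [-0.4 -0.1  1.6] op 0.0010 gf 0.0
False
```

```bash
python3 - <<'E'
from pick import *
caps=json.load(open("caps.json")); look(caps); st()
im=cv2.imread("pics/last.png"); cv2.imwrite("pics/w3c.png",cv2.resize(im[60:222,140:340],None,fx=3.6,fy=3.6,interpolation=cv2.INTER_CUBIC))
E
```

```text
look blue shift px 0 0 score 0.98
look red shift px 0 0 score 0.98
look steel shift px 0 0 score 0.93
look brass shift px -4 17 score 0.64
t18.2 p [0.6155 0.2671 0.3577] F [-0.3  0.1  0.5] op 0.0441 gf 0.0
```

View pics/w3c.png

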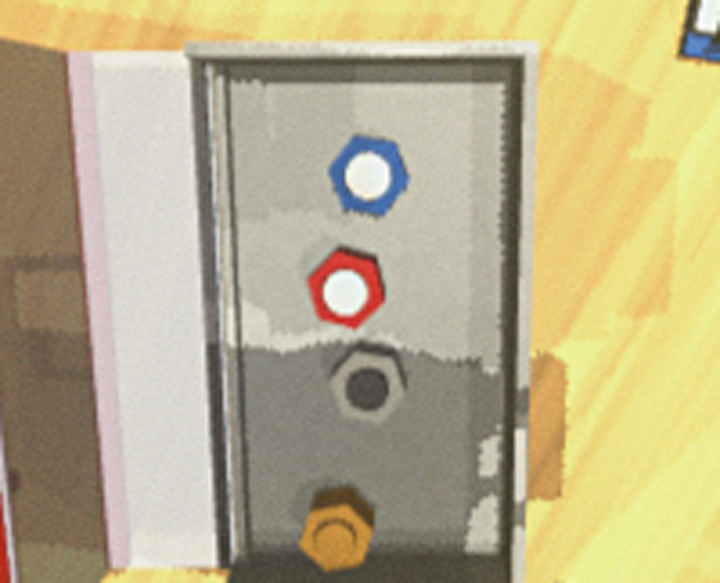

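Brass is now at crop (336,533), about 27 mm towards the right wall. The other three are unmoved and the hood is still down. I take steel next and re-measure brass from this picture.

```bash
python3 - <<'E'
from pick import *
caps=json.load(open("caps.json"))
f=lambda p:(140+(p[0]+.5)/3.6-.5,60+(p[1]+.5)/3.6-.5)
v,e=fit(C2,[f(p) for p in [(374,520),(370,552),(338,570),(302,552),(306,517),(340,500)]]); b=pix2w(C2,f((336,533)),.062)
print(v,e,b); caps["brass"]=[*((v[:2]+b[:2])/2),v[2]]; 
for n in ("brass","steel"):
    for o in options(n,caps): print(n,np.degrees(o[0]-CUB[2]).round(),np.round(o,2))
json.dump(caps,open("caps.json","w"))
print(pick("steel",caps,0,(-.048,-.028)))
E
```

```text
[0.62462839 0.17501966 0.93617362] 0.9180233021619852 [0.62269744 0.17770312 0.062     ]
brass 57.0 [  1.46  14.8  -13.86  21.31]
brass 117.0 [  2.51  21.25 -14.86  26.9 ]
brass 177.0 [ 3.55 41.82  8.39 10.53]
steel 26.0 [ 0.91 18.23 22.36 18.41]
steel 86.0 [ 1.96 -9.84 46.34 70.36]
steel 146.0 [ 3.    4.76 23.91 20.18]
steel gripped t20.7 p [0.6078 0.2398 0.0526] F [-1.9 -0.7  6.3] op 0.0317 gf 30.0
lifted t21.8 p [0.607  0.2395 0.199 ] F [-0.2  0.2 -1.3] op 0.0317 gf 30.0
placing t24.3 p [ 0.5228 -0.1444  0.0327] F [-1.   0.2 -0.9] op 0.0318 gf 30.0
True
```

```bash
python3 - <<'E'
from pick import *
ptp(frame(BOX,(0,0,.33)),BOX[2]); st(); C=cam("wrist"); pickle.dump(C,open("w4.pkl","wb")); im=robot.grab_frame("wrist"); cv2.imwrite("pics/w4raw.png",im[:,:,::-1])
u=w2pix(C,frame(BOX,(0,0,.06)))[0].astype(int); print(u,w2pix(C,[frame(BOX,(sx*.095,sy*.065,.06)) for sx in(-1,1) for sy in (-1,1)]))
u0,v0=max(u[0]-125,0),max(u[1]-94,0); print(u0,v0); crop(im,u0,v0,u0+250,v0+187,3.2,"pics/w4.png")
E
```

```text
t26.3 p [ 0.5642 -0.108   0.3288] F [-0.9  0.3 -0.4] op 0.0404 gf 0.0
[255 157] [[188.50829691 202.46749608]
 [182.56007832 108.60968179]
 [321.67393545 202.48188608]
 [327.66216546 108.58746017]]
130 63
```

View pics/w4.png

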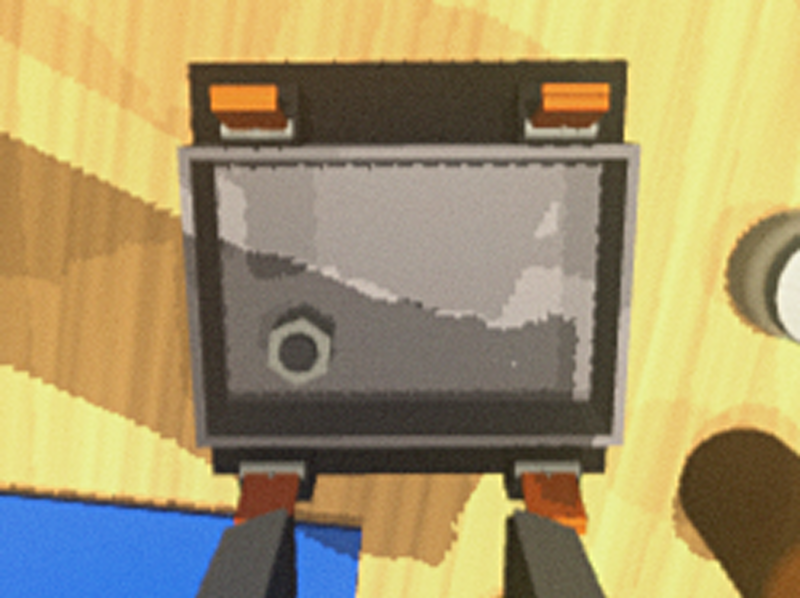

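The box is clear: rim corners at (180,147), (637,145), (622,442), (200,447). Steel stands upright inside at (300,350). I refine the box pose and check how far the placed cap is from its target.

```bash
python3 - <<'E'
from pick import *
np.set_printoptions(precision=4,suppress=True)
C=pickle.load(open("w4.pkl","rb")); f=lambda p:np.array((130+(p[0]+.5)/3.2-.5,63+(p[1]+.5)/3.2-.5))
def run(obs):
  def res(v): return np.ravel([w2pix(Cm,frame(v,(sx*.095,sy*.065,.06)))[0]-uv for Cm,sx,sy,uv in obs])
  s=least_squares(res,BOX); print(s.x,np.degrees(s.x[2]),s.fun.reshape(-1,2).tolist()); return s.x
W=[(C,-1,1,f((180,147))),(C,1,1,f((637,145))),(C,1,-1,f((622,442))),(C,-1,-1,f((200,447)))]
T=cam("top"); g=lambda p:np.array((240,125))+np.array(p)/5.33
Tt=[(T,1,1,g((98,88))),(T,1,-1,g((332,47))),(T,-1,-1,g((407,378))),(T,-1,1,g((162,422)))]
b=run(W); run(Tt); run(W+Tt)
p=pix2w(C,f((299,350)),.037); d=p[:2]-b[:2]; R=np.array([[np.cos(b[2]),np.sin(b[2])],[-np.sin(b[2]),np.cos(b[2])]])
print("cap in world",p,"target",frame(BOX,(-.048,-.028,0)),"in box",R@d)
# floor corners inside: check
E
```

```text
[ 0.5678 -0.1068  0.1893] 10.84678493559121 [[-1.0842518696308048, 0.09620224833442137], [1.2767821424728254, -0.598803909903225], [0.5692682220387155, 0.6726711731964201], [-0.7829481659365172, 0.1887188115405536]]
[ 0.5646 -0.108   0.1801] 10.321667299351867 [[-0.21761942207484708, -0.6166316322664329], [-0.005862339179714127, -0.5501124469910508], [-0.07265992105237729, 0.5634224957056233], [0.2890915147337978, 0.5258175290439624]]
[ 0.5672 -0.107   0.1877] 10.751665126402314 [[-1.4731255821639024, 0.08015083027721914], [0.8748266682892449, -0.3661724707986025], [0.04991223477162521, 0.8695861398662714], [-1.2908907144246484, 0.1762151761390669], [-0.7925306787034287, -1.2983501397676491], [-0.6648428180840824, -1.5387298191081982], [-0.2657237596936284, -0.5870219915221071], [0.19122920510665153, -0.296957851725665]]
cap in world [ 0.5232 -0.142   0.037 ] target [ 0.5223 -0.1443  0.    ] in box [-0.0505 -0.0262]
```

```bash
sed -i 's/^BOX=.*/BOX=[.567,-.1075,.187]/' pick.py; python3 - <<'E'
from pick import *
caps=json.load(open("caps.json")); caps.pop("steel",0); json.dump(caps,open("caps.json","w"))
c2={k:caps[k] for k in ("red","blue")}
if look(c2):
    for o in options("red",caps): print(np.round(o,2))
    if pick("red",caps,0,(-.048,.028)):
        caps.pop("red"); json.dump(caps,open("caps.json","w"))
        if look({"blue":caps["blue"]}) and pick("blue",caps,2,(.014,.028)):
            caps.pop("blue"); json.dump(caps,open("caps.json","w")); print("ok")
E
```

```text
look red shift px 0 -2 score 0.96
```

```bash
python3 - <<'E'
s=open("pick.py").read()
s=s.replace("        if s<.7 or abs(m[0]-28)+abs(m[1]-33)>1: return False\n","""        if s<.8: return False
        v[:2]=list(pix2w(C2,u+np.array([m[0]-28,m[1]-33]),.058)[:2])
""")
open("pick.py","w").write(s)
E
python3 - <<'E'
from pick import *
caps=json.load(open("caps.json")); print(caps)
if look({k:caps[k] for k in ("red","blue")}):
    for o in options("red",caps): print(np.round(o,2))
    if pick("red",caps,0,(-.048,.028)):
        caps.pop("red"); json.dump(caps,open("caps.json","w"))
        if look({"blue":caps["blue"]}) and pick("blue",caps,2,(.014,.028)):
            caps.pop("blue"); json.dump(caps,open("caps.json","w")); print("ok")
E
```

```text
{'blue': [0.5710761155615032, 0.31633200551196006, 0.29196533551315595], 'red': [0.5821923999836898, 0.27199999300147615, 0.1721530935488002], 'brass': [0.6236629159060936, 0.1763613879506515, 0.9361736223706559]}
look red shift px 0 0 score 0.97
look blue shift px 0 0 score 0.96
[ 0.7  17.42 13.22 11.34]
[ 1.74 -4.7  31.14 44.98]
[ 2.79 14.   19.1  18.04]
red gripped t30.7 p [0.5825 0.2722 0.0526] F [-1.7 -0.2  6.8] op 0.0319 gf 30.0
lifted t31.8 p [0.5818 0.2718 0.199 ] F [-0.1 -0.7 -0.9] op 0.0319 gf 30.0
placing t34.2 p [ 0.5151 -0.0889  0.0327] F [-0.3  0.  -1. ] op 0.0319 gf 30.0
look blue shift px 0 -1 score 0.97
blue gripped t39.7 p [0.5707 0.3178 0.0526] F [-1.  -0.8  6.5] op 0.0321 gf 30.0
lifted t40.8 p [0.5701 0.3173 0.199 ] F [-0.4  0.  -0.8] op 0.0319 gf 30.0
placing t43.3 p [ 0.5761 -0.0774  0.0328] F [ 0.2 -0.2 -1.1] op 0.0314 gf 30.0
ok
```

```bash
python3 - <<'E'
from pick import *
caps=json.load(open("caps.json"))
robot.goto_joints(Q); robot.pause(.4); C=cam("wrist"); pickle.dump(C,open("w5.pkl","wb")); im=robot.grab_frame("wrist")
print(w2pix(C,[*caps["brass"][:2],.062]),np.abs(C[2]-C2[2]).max())
crop(im,190,155,290,230,8,"pics/w5.png")
E
```

```text
[[233.22680499 208.55779449]] 5.705673429989844e-05
```

View pics/w5.png

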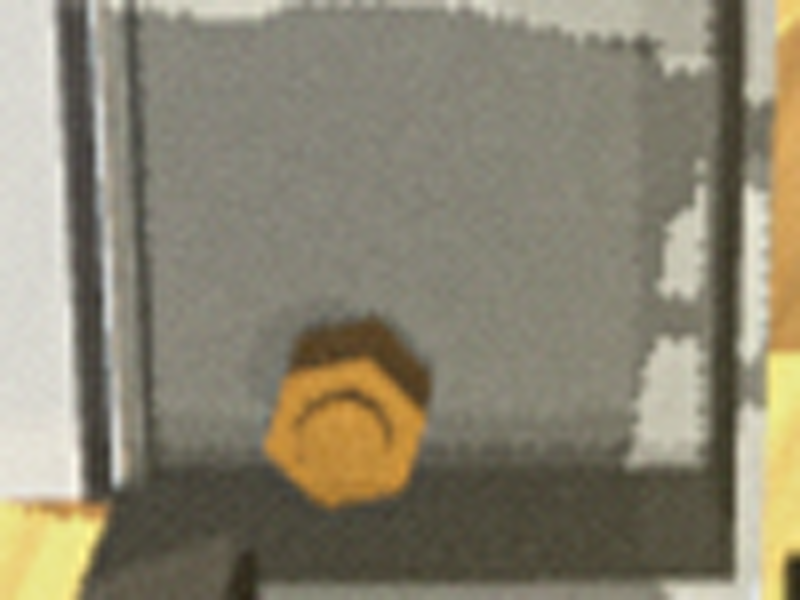

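Brass is upright near the right wall, with its hex top at (347,432). I re-measure it from these corners and pick it.

```bash
python3 - <<'E'
from pick import *
C=pickle.load(open("w5.pkl","rb")); f=lambda p:(190+(p[0]+.5)/8-.5,155+(p[1]+.5)/8-.5)
v,e=fit(C,[f(p) for p in [(372,358),(427,405),(408,490),(335,508),(266,443),(285,375)]]); b=pix2w(C,f((343,432)),.062)
print(v,e,b); caps={"brass":list(v)}
d=v[:2]-CUB[:2]; c,s=np.cos(CUB[2]),np.sin(CUB[2]); print("in cubby",c*d[0]+s*d[1],-s*d[0]+c*d[1])
o=options("brass",caps)
for q in o: print(np.degrees(q[0]-CUB[2]).round(),np.round(q,2))
k=max(range(3),key=lambda i:min(o[i][2],o[i][3]-5)); print(k)
if o[k][2]>3 and o[k][3]>4: print(pick("brass",caps,k,(.014,-.028)))
E
```

```text
[0.62402014 0.1744688  0.71865622] 1.1433270684878183 [0.62258407 0.17581835 0.062     ]
in cubby -0.014782306588464772 -0.08737395068768833
45.0 [   1.24 1000.    -12.35   10.98]
105.0 [   2.29 1000.    -17.77   41.4 ]
165.0 [3.34e+00 1.00e+03 8.40e-01 4.97e+00]
2
```

```bash
sed -i 's/def pick(n,caps,k,spot):/def pick(n,caps,k,spot,op=.044):/; s/robot.gripper_to(.044); th=ptp/robot.gripper_to(op); th=ptp/' pick.py; python3 - <<'E'
from pick import *
th=3.44; p=np.array([.6233,.1752])+.0015*np.array([-np.sin(CUB[2]),np.cos(CUB[2])])
caps={"brass":[*p,th-np.pi/6]}; print(np.round(options("brass",caps,.038)[0],2))
print(pick("brass",caps,0,(.014,-.028),.038))
E
```

```text
[   3.44 1000.      7.11    6.5 ]
brass gripped t49.0 p [0.623  0.1767 0.0528] F [-1.7  0.8  6.1] op 0.0317 gf 30.0
lifted t50.1 p [0.6222 0.1765 0.199 ] F [ 0.1  0.2 -0.8] op 0.0313 gf 30.0
placing t52.4 p [ 0.5865 -0.1325  0.0328] F [-0.8 -0.3 -0.9] op 0.0318 gf 30.0
True
```

```bash
python3 - <<'E'
from pick import *
robot.gripper_to(.03); ptp(grip(1.55,.13),CUB[2])
print(robot.move_linear(grip(1.55),.12,threshold=15)); robot.gripper_to(0); s=st("grip")
if s["opening"]>.006:
    for q in np.linspace(1.55,-.03,13)[1:]:
        robot.move_linear(grip(q),.08); s=st(round(q,2))
        if np.linalg.norm(s["force"])>50: print("stop"); break
    robot.gripper_to(.04); robot.move_linear(grip(0,.15),.15)
    ptp(frame(CUB,(.02,0,.36)),CUB[2]); robot.pause(.3); C=cam("wrist"); a=robot.grab_frame("wrist")
    print(w2pix(C,[frame(CUB,(.0565,y,.0945)) for y in(.11,-.11)]),w2pix(C,[frame(CUB,(.0625,y,.09)) for y in(.11,-.11)]))
    ptp(frame(BOX,(0,0,.33)),BOX[2]); robot.pause(.3); C=cam("wrist"); pickle.dump(C,open("w6.pkl","wb")); b=robot.grab_frame("wrist")
    im=np.hstack([a[60:260,150:350],b[60:260,150:350]]); crop(im,0,0,400,200,2,"pics/w6.png")
E
```

```text
False
grip t57.0 p [0.4538 0.1876 0.1373] F [-3.  -0.8  6.4] op 0.0089 gf 30.0
1.42 t57.4 p [0.4663 0.1938 0.1495] F [-8.1 -3.3  9.9] op 0.0085 gf 30.0
1.29 t57.8 p [0.4807 0.2007 0.16  ] F [-7.4 -3.9 16.1] op 0.0090 gf 30.0
1.16 t58.2 p [0.4964 0.2085 0.1681] F [-5.5 -2.8 13.2] op 0.0088 gf 30.0
1.02 t58.6 p [0.5125 0.2164 0.1735] F [-0.3 -0.3  8.3] op 0.0089 gf 30.0
0.89 t59.0 p [0.529  0.2246 0.1766] F [-0.5 -1.   6.5] op 0.0090 gf 30.0
0.76 t59.3 p [0.5458 0.233  0.1775] F [ 0.7 -0.9  6.1] op 0.0087 gf 30.0
0.63 t59.7 p [0.562  0.241  0.1755] F [ 1.8 -1.2  2.9] op 0.0089 gf 30.0
0.5 t60.1 p [0.5781 0.2491 0.1713] F [ 2.8 -1.4  0.6] op 0.0085 gf 30.0
0.36 t60.5 p [0.5939 0.257  0.1649] F [ 2.  -1.1  0.4] op 0.0090 gf 30.0
0.23 t60.9 p [0.6088 0.2644 0.1561] F [ 2.5 -1.6  0.7] op 0.0090 gf 30.0
0.1 t61.2 p [0.6226 0.2713 0.1453] F [ 2.9 -1.  -1.4] op 0.0090 gf 30.0
-0.03 t61.6 p [0.6323 0.276  0.132 ] F [-20.8 -11.7  14.2] op 0.0094 gf 30.0
[[284.18347218  71.63893905]
 [280.19402926 232.56705144]] [[288.60270508  71.86798814]
 [284.05086173 231.28233792]]
```

View pics/w6.png

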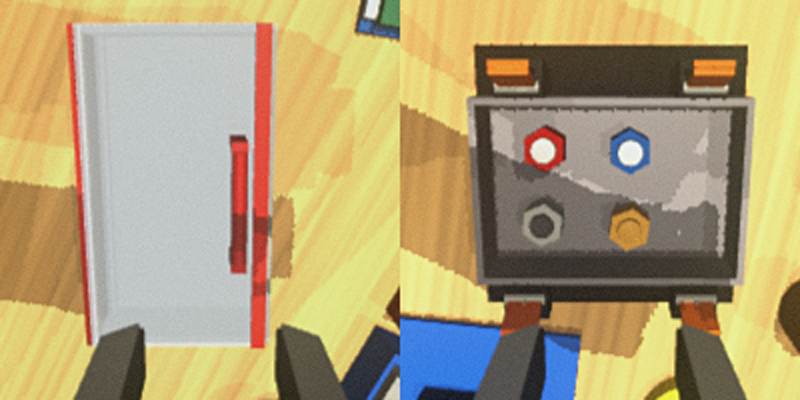

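The left view shows the hood shut, with no gap at the back edge. The right view shows all four caps upright in the box: red (543,151), blue (629,152), steel (542,224), brass (629,229). The caps sit at known TCP positions, so I use them to find the wrist-camera bias. Then I measure the lid.

```bash
python3 - <<'E'
from pick import *
np.set_printoptions(precision=4,suppress=True)
C=pickle.load(open("w6.pkl","rb")); f=lambda p:np.array((150+(p[0]-400+.5)/2-.5,60+(p[1]+.5)/2-.5))
T=[(.5151,-.0889),(.5761,-.0774),(.5228,-.1444),(.5865,-.1325)]
for p,t in zip([(543,151),(629,152),(542,224),(629,229)],T): print("bias",pix2w(C,f(p),.037)[:2]-t)
obs=[(-1,1,(471,98)),(1,1,(755,98)),(1,-1,(742,283)),(-1,-1,(480,283))]
s=least_squares(lambda v:np.ravel([w2pix(C,frame(v,(a*.095,b*.065,.06)))[0]-f(p) for a,b,p in obs]),BOX); print("box",s.x,s.fun)
robot.gripper_to(.06)
L=[.4756,-.3072,.068]; ptp([L[0],L[1],.33],L[2]+np.pi/2); robot.pause(.3); C=cam("wrist"); pickle.dump(C,open("w7.pkl","wb")); im=robot.grab_frame("wrist")
h=cv2.cvtColor(im,cv2.COLOR_RGB2HSV); m=cv2.inRange(h,(100,120,40),(125,255,255)); 
n,lab,stt,ce=cv2.connectedComponentsWithStats(m); print(stt[1:][stt[1:,4]>300])
u=w2pix(C,[L[0],L[1],.016])[0]; print(u, w2pix(C,[frame(L,(a*.095,b*.065,.016)) for a,b in((-1,1),(1,1),(1,-1),(-1,-1))]))
crop(im,0,0,512,384,1.56,"pics/w7.png"); np.save("w7.npy",im)
E
```

```text
bias [ 0.0007 -0.0003]
bias [-0.0004 -0.0012]
bias [0.0006 0.0026]
bias [ 0.0002 -0.0012]
box [ 0.5688 -0.1066  0.1843] [-1.669  -0.7061  1.0906 -0.2331  1.2494  0.9088 -0.6168  0.5327]
[[  209    85    91   125 10229]]
[254.5932 152.3094] [[213.6457 211.5315]
 [208.8364  85.9124]
 [300.441   86.0002]
 [295.4295 211.5665]]
```

View pics/w7.png

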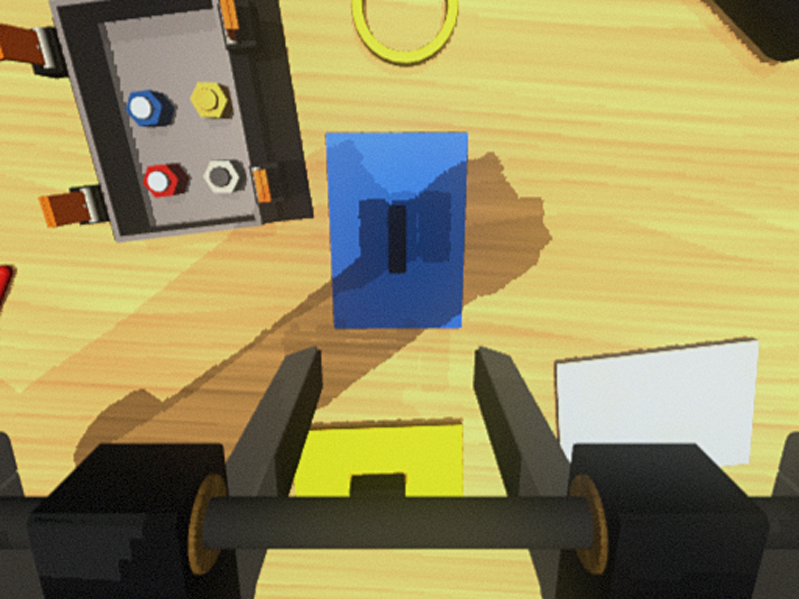

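```bash
python3 - <<'E'
from pick import *
C=pickle.load(open("w7.pkl","rb"))
for B in ([.568,-.1068,.186],[.5646,-.108,.18]): print(w2pix(C,[frame(B,(-.095,.065,.06)),frame(B,(-.095,-.065,.06))])*1.56)
L=[.4758,-.3072,.068]
robot.gripper_to(.045); th=ptp([L[0],L[1],.14],L[2]+np.pi/2)
print(robot.move_linear([L[0],L[1],.0395],.1,threshold=15)); robot.gripper_to(0); s=st("lid grip")
if .012<s["opening"]<.025:
    robot.move_linear([L[0],L[1],.06],.05); st(); robot.move_linear([L[0],L[1],.2],.12); st("lifted")
E
```

```text
[[115.38158702 241.89758252]
 [261.37438051 224.56423897]]
[[116.36477074 245.44579825]
 [262.23414154 229.07044138]]
False
lid grip t70.9 p [ 0.4759 -0.3071  0.0396] F [-0.6  1.   3.1] op 0.0156 gf 30.0
t71.5 p [ 0.4759 -0.3071  0.0601] F [-0.5  0.1 -2.7] op 0.0157 gf 30.0
lifted t72.8 p [ 0.4755 -0.307   0.1993] F [ 0.5  0.3 -2.7] op 0.0159 gf 30.0
```

```bash
sed -i 's/^BOX=.*/BOX=[.5688,-.1067,.186]/' pick.py; python3 - <<'E'
from pick import *
th=ptp(frame(BOX,(0,0,.20)),BOX[2]+np.pi/2); st("above")
robot.move_linear(frame(BOX,(0,0,.115)),.1); robot.pause(.2); st()
print(robot.move_linear(frame(BOX,(0,0,.0905)),.03,threshold=8)); st("down")
E
```

```text
above t73.7 p [ 0.5685 -0.1073  0.1999] F [-0.1 -0.7 -2. ] op 0.0157 gf 30.0
t74.9 p [ 0.5691 -0.1066  0.1155] F [ 0.   0.9 -2.8] op 0.0154 gf 30.0
True
down t75.6 p [ 0.5686 -0.1067  0.0915] F [-0.6  0.3  7.6] op 0.0161 gf 30.0
```

```bash
python3 - <<'E'
from pick import *
robot.gripper_to(.04); robot.move_linear(frame(BOX,(0,0,.2)),.15); robot.gripper_to(0)
def clip(n,sx,sy):
    P=lambda y,z: frame(BOX,(sx*.06,sy*y,z))
    ptp(P(.11,.19),BOX[2]+np.pi/2); robot.move_linear(P(.11,.109),.15)
    robot.move_linear(P(.054,.109),.06); s=st(n); robot.move_linear(P(.054,.19),.15); st()
clip("A",-1,1); clip("C",1,-1)
p=frame(BOX,(0,0,.33)); ptp(p,BOX[2]); robot.pause(.3); C=cam("wrist"); b=robot.grab_frame("wrist"); cv2.imwrite("pics/w8.png",b[:,:,::-1])
h=cv2.cvtColor(b,cv2.COLOR_RGB2HSV); m=cv2.inRange(h,(5,150,70),(18,255,255)); n,l,s,c=cv2.connectedComponentsWithStats(m)
for i in range(1,n):
    if s[i,4]>60: print("orange",s[i],c[i].round(1))
for nm,sx,sy in (("A",-1,1),("B",1,1),("C",1,-1),("D",-1,-1)):
    print(nm,"shut mid",w2pix(C,frame(BOX,(sx*.06,sy*.053,.0725)))[0].round(1),"open tip",w2pix(C,frame(BOX,(sx*.06,sy*.08,.105)))[0].round(1))
m=cv2.inRange(h,(100,120,40),(125,255,255)); print("blue",cv2.boundingRect(m)); print(w2pix(C,[frame(BOX,(a*.095,b*.065,.068)) for a,b in((-1,1),(1,1),(1,-1),(-1,-1))]))
E
```

```text
A t80.2 p [ 0.4998 -0.0644  0.109 ] F [ 0.4  0.3 -0.5] op 0.0004 gf 0.0
t80.9 p [ 0.4996 -0.0643  0.1894] F [ 0.2 -0.5 -0.5] op 0.0008 gf 0.0
C t83.5 p [ 0.6377 -0.1491  0.109 ] F [ 0.2 -0.   0.4] op 0.0005 gf 0.0
t84.2 p [ 0.6375 -0.1484  0.1892] F [-1.2 -0.1  0.2] op -0.0001 gf 0.0
orange [    0     8   178   181 10409] [ 72.4 104.6]
orange [294  89  23  14 232] [305.2  94.4]
orange [197 105  20  29 530] [207.1 118.8]
orange [ 46 174  15 105 297] [ 53.5 225.4]
orange [289 185  18  25 425] [297.3 197.1]
orange [ 337  197   75   75 2330] [378.5 237.4]
orange [199 211  21  19 338] [209.1 220.3]
A shut mid [208.  118.5] open tip [203.   96.9]
B shut mid [301.4 118.4] open tip [306.3  96.8]
C shut mid [298.2 196.8] open tip [300.7 224.2]
D shut mid [211.3 196.9] open tip [208.9 224.3]
blue (183, 0, 329, 205)
[[180.88389454 108.70232764]
 [328.45384687 108.5725385 ]
 [322.36209778 203.90784087]
 [187.13363322 204.01843035]]
```

A and C are shut, with their orange patches at the predicted shut positions. B and D are still open. Now B and D, then a final picture.

```bash
python3 - <<'E'
from pick import *
def clip(n,sx,sy):
    P=lambda y,z: frame(BOX,(sx*.06,sy*y,z))
    ptp(P(.11,.19),BOX[2]+np.pi/2); robot.move_linear(P(.11,.109),.15)
    robot.move_linear(P(.054,.109),.06); st(n); robot.move_linear(P(.054,.19),.15)
clip("B",1,1); robot.move_linear(frame(BOX,(0,0,.22)),.2); clip("D",-1,-1)
p=frame(BOX,(0,0,.33)); ptp(p,BOX[2]); robot.pause(.3); b=robot.grab_frame("wrist")
h=cv2.cvtColor(b,cv2.COLOR_RGB2HSV); m=cv2.inRange(h,(5,150,70),(18,255,255)); n,l,s,c=cv2.connectedComponentsWithStats(m)
for i in range(1,n):
    if 60<s[i,4]<2000: print("orange",s[i],c[i].round(1))
ptp([.35,.35,.35],0); t=robot.grab_frame("scene"); a=cv2.resize(b[70:240,140:360],(440,340)); q=cv2.resize(t[180:350,100:450],(700,340))[:, :]
cv2.imwrite("pics/fin.png",cv2.resize(np.hstack([a,q]),(800,239))[:,:,::-1]) if 0 else cv2.imwrite("pics/fin.png",np.vstack([cv2.resize(b[80:230,130:380],(500,300)),cv2.resize(t[190:340,110:360],(500,300))])[:,:,::-1])
st()
E
```

```text
B t89.0 p [ 0.6178 -0.0421  0.1089] F [0.6 1.2 0.2] op 0.0004 gf 0.0
D t92.6 p [ 0.5198 -0.1712  0.109 ] F [-0.1  0.1  0.3] op 0.0004 gf 0.0
orange [197 105  20  29 529] [207.1 118.8]
orange [292 105  19  29 524] [300.6 118.8]
orange [ 46 174  15 105 290] [ 53.4 224.6]
orange [201 184  19  26 444] [210.2 196.6]
orange [289 185  18  25 425] [297.4 197. ]
orange [337 224  14  14  65] [344.3 230.9]
t96.7 p [0.3507 0.3494 0.35  ] F [-0.7 -0.1 -0.3] op 0.0003 gf 0.0
```

View pics/fin.png

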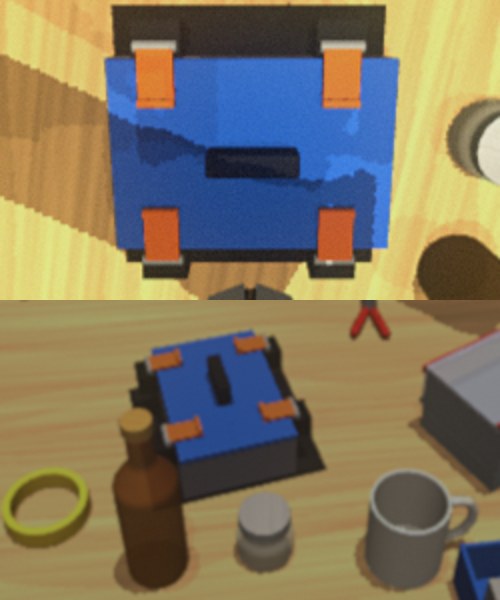

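The lid is flat and square on the box with all four clips down, at (155,78), (342,78), (160,235) and (336,235). The bystanders are where they were and the hood is shut.

```bash
python3 -c "
from rig import robot
print(robot.sign_off())"
```

```text
the job is handed in; nothing more can be done
None
```

The job is handed in, at about 97 s on the robot's clock: all four caps are in the box, the hood is shut, the lid is seated, and the clips were snapped in the order A, C, B, D; sign-off returned no verdict.

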